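Hold the panela brick home in the cutter's corner

ROBOT

A 6-joint arm with a two-finger parallel gripper is mounted at the origin on the work surface. World frame = base frame: x ahead of the robot, y to its left, z up, the work surface at z = 0. Lengths are in mm, angles in rad, forces in N, time in s.
With the tool pointing down it reaches from about 350 to 875 mm from the base axis. Payload 4.2 kg.
Tool frame: the origin (TCP) lies midway between the tips of the shut fingers; the grasp point (between the pads) lies 19 mm behind it; x points along the fingers, y is the direction in which the jaws open and shut, and the axes are right-handed (so a half turn about x gives the same grasp; the last joint's range is limited). The gripper opens to 85 mm and grips with 20 to 120 N. Pads are 22 mm wide; open, the fingers measure 114 mm over their backs; the gripper's body (76 mm by 85 mm) begins 54 mm behind the grasp point. The pads swing forward as they close: fully open they stand 13 mm farther back than shut.
Start: joints at [1.509, 0.385, 0.008, 0, -1.194, -0.259], TCP at [197.046, 593.104, 231.312] pointing down, gripper open.
Joint ranges: [-3.14, 3.14], [-1.21, 2.06], [-1.07, 1.41], [-3.16, 2.05], [-2.99, -0.16], [-3.1, 3.1]. Speed limits (rad/s): [2.79, 2.79, 3.14, 3.14, 3.14, 3.14].

INTERFACE

Orientations are given as a unit quaternion [x, y, z, w].
In Python, from bench import readout, imaging, arm gives the robot as it stands.
- The arm moves only by the tool arm_command, never from a script. Its argument "increments" is a list of rows, each a list of 3 entries, a list of its own where there are three numbers: the turn, a rotation vector about the world's x, y, z in degrees, then the shift along the world's x, y, z in mm, then the closure, from 0 (fully open) to 1 (shut). In form: [[[ax, ay, az], [tx, ty, tz], fingers], ...]. A call has exactly 5 rows; each row is the pose to reach, as a shift and turn from the pose measured when the call began; what a row does not reach only later rows make up. A row lasts 1/10 s, in which the tool goes at most 50 mm and 8.59 degrees, less where a joint would pass 70% of its speed; a pose out of reach is approached as far as the arm can. A call with a gripper value outside its range is refused whole. The fingers move at their own pace and stop on an object; the grip force is fixed at half the most. Time passes only in rows, so rows that repeat a pose let the fingers close, or fill a call up. It gives the time, the measured TCP pose, the force and the opening at its end, in the units of the state.
- readout.read_state(): the state, without advancing time (a new reading comes with each control period).
- imaging.get_image(name): name is "scene" or "top" or "wrist"; returns (picture, depth): 420x560x3 uint8, blue, green, red; 420x560 float32, mm along the optical axis (not along the pixel's ray), 0 where there is no reading.
- imaging.camera_info(name): a dict with "vfov" (degrees; the focal length in pixels is half the picture's height over the tangent of half this angle, whatever the lens; pixels are square), "cx", "cy" (the principal point, pixels), "eye" and "rotation" of the camera in the world; the wrist camera has in their place "T_tool_cam" (4x4, takes a point from camera to tool coordinates, whose origin is the TCP and whose axes are the tool frame's). Camera axes: x right, y down, z forward; pixel columns grow to the right and rows downward; lengths in mm; the calibration is good to about 2 mm. A picture is of the moment at which its call begins: read the wrist's pose just before it. camera_info takes no time and is no camera call.
- arm.job_done(): hands the job in, once; it reports no verdict.
The state is a dict: "clock": time; "joints": joint angles; "joint_vel": joint speeds; "joint_efforts": joint torques, N m; "position": TCP position; "ee_rot": TCP orientation; "contact_force": force on the tool from outside, world axes, zero at the start; "wrist_torque": the same for the moment, N m; "gripper_width": finger opening in mm.
Only numpy, scipy, OpenCV 4.12 (cv2) and the standard library are available. Lean on these libraries where they do the work, as an engineer would, in place of code of your own. Each camera call takes 0.05 s, during which the arm holds its last target. There are 200 camera calls.

TASK

First swing the panela cutter's lock lever up until it stands straight upright, and leave it there. Then fetch the rectangular panela brick, lay it flat on the cutter's bed and press it, firmly but without ramming, into the corner, so that its long side lies flat against the long back stop and its end against the side stop. Finish while still holding it with the gripper fingers, pressed against both stops at once; leave the other things on the counter where they are.

Things in the scene. Friction and masses are not known exactly. Their poses are not given: they have to be found in the camera images.
- lever (a joint): angle of the cutter's lock lever about its hinge, rad: 0 = straight upright, negative = leaning to the cutter's front (-x of corner, towards the robot), positive = leaning to its back; range -1 to 1. It stays where it is left; its knob needs about 1.5 N.
- lever_knob (a point): centre of the black ball knob, 26 mm across, on the end of the lever, a 10 mm steel rod; the knob centre is 100 mm from the hinge. It can be pinched from above across the cutter's y direction and led along its arc; it moves with the lever
- lever_hinge (a point): hinge point of the lever, 45 mm above the counter between two cheeks 60 mm high and 50 mm long; its y axis is the hinge axis; the lever swings in its x-z plane. In the frame of corner it lies at x -70, y +90, z +30 mm
- corner (a point): inside corner of the fixed panela cutter, at bed height (15 mm above the counter), where the inner faces of the two stops meet. Axes: x to the cutter's back (away from the robot), y to its left, z up. The inner face of the back stop is the plane x = 0, of the side stop y = 0. The bed plate spans x -180 to +40, y -180 to +120 mm, lever on its left. Position and yaw differ each time
- brick_center (a point): centre of the rectangular brown panela brick, hard, 100 mm long (its x) x 60 wide (its y) x 54 high (its z), 0.3 to 0.6 kg; it lies on the bare counter right of the cutter. Fully home its centre is at x -30, y -50, z +27 mm in the frame of corner. Gripped across its width with the fingertips over 16 mm above the bed, the fingers pass over the stops
- brick: the same brick; origin at the centre of its underside
- back_stop: the long back stop, a rigid fixed steel bar 14 x 184 x 16 mm high on the bed, from y -170 to +14 mm in the frame of corner; origin at the centre of its underside
- side_stop: the side stop, a rigid fixed steel bar 150 x 14 x 16 mm high on the bed, from x -150 to 0 mm in the frame of corner; origin at the centre of its underside. Friction of a brick pressed hard on one stop (or down on the bed) can keep it from reaching the other
- round_panela: round panela cake of the same brown sugar, 100 mm across, 36 mm high, not the one to use; origin at the centre of its underside
- turner: black hard turner (spatula) lying flat, 300 mm long, along its own x axis, at most 30 mm high; leave alone
- butter_dish: white ceramic covered butter dish, 100 x 180 x 76 mm high, standing beyond the cutter; origin at the centre of its underside; leave alone
- tortilla_keeper: green round tortilla keeper with lid and latch, 216 mm across, 72 mm high, on the left; origin at the centre of its underside; leave alone
- tongs: steel tongs lying flat near the robot, 265 mm long, 20 mm high; leave alone
- salt_jar: glass salt jar with steel cap, 68 mm across, 100 mm high; origin at the centre of its underside; leave alone
- mug: white mug, 80 mm across, 90 mm high; origin at the centre of its underside; leave alone
Things that resemble listed ones, but are neither listed nor needed, are in the scene too. What is shaped like the brick but purple is not meant.

How it is judged:
By the outcome, as a careful person would: the job done as asked, in the order asked, and still so for the second after the job is handed in, while the arm keeps its last pose, push and grip.
It also fails if it takes over 64 s, if anything falls off the work surface, if the arm or the gripper's body presses on something with over 40 N, if the wrist force passes 120 N, or if a joint passes its speed limit or range.

## Working session

There is one attempt and no reset: what is moved stays moved. The work goes in short steps, Python scripts to look and compute and a tool call to move; the robot and the scene stay as the last step left them, time stands still between calls to the robot, and variables do not carry over. Pictures are saved under pics/ and viewed, about 8 in all and at most 12, crops included, and the job is handed in when it is done.

Besides the shell and the picture viewer there is one more tool, called after "Request:" as a command line: name --argument value ..., lists and objects as JSON in quotes. arm_command: Moves the arm, as the interface text tells. Its arguments: {"type":"object","properties":{"increments":{"type":"array","items":{"type":"array"}}},"required":["increments"]}

```bash
mkdir -p pics; ls; cat > h.py <<'E'
import numpy as np, cv2
from bench import readout, imaging, arm
from scipy.spatial.transform import Rotation as R
def cam(n,st=None):
    i=imaging.camera_info(n); f=210/np.tan(np.radians(i['vfov'])/2)
    if n=='wrist':
        T=np.array(i['T_tool_cam']); r=R.from_quat(st['ee_rot']).as_matrix()
        return f,i['cx'],i['cy'],r@T[:3,3]+np.array(st['position']),r@T[:3,:3]
    return f,i['cx'],i['cy'],np.array(i['eye']),np.array(i['rotation'])
def plane(c,uv,z):
    f,cx,cy,e,r=c; uv=np.atleast_2d(np.array(uv,float))
    d=np.c_[(uv[:,0]-cx)/f,(uv[:,1]-cy)/f,np.ones(len(uv))]@r.T
    return e+d*((z-e[2])/d[:,2])[:,None]
def cloud(c,D):
    f,cx,cy,e,r=c; v,u=np.mgrid[:420,:560]
    return np.stack([(u-cx)/f*D,(v-cy)/f*D,D],-1)@r.T+e
E
python3 - <<'E'
from h import *
s=readout.read_state(); print(s)
for n in ('top','scene'):
    p,d=imaging.get_image(n); np.savez(n,p=p,d=d); print(imaging.camera_info(n))
    cv2.imwrite(f'pics/{n}0.png',cv2.resize(p,(784,588)))
E
```

```text
pics
{'clock': 0.0, 'joints': array([ 1.50859340e+00,  3.85536374e-01,  6.62360280e-03, -5.06479369e-04,
       -1.19402546e+00, -2.58586162e-01]), 'joint_vel': array([ 0.00101523, -0.00076798,  0.00018578,  0.00024114, -0.00129606,
        0.0001992 ]), 'joint_efforts': array([ 6.44221673e-04, -3.92290056e+01,  1.88405228e+01,  4.18619648e+00,
       -4.59777730e-03, -5.55921517e-06]), 'position': array([196.87540972, 592.55484555, 230.23180465]), 'ee_rot': array([-0.69792824,  0.11376549,  0.69811103,  0.1122256 ]), 'contact_force': array([ 0.05556525,  0.27353463, -0.12858653]), 'wrist_torque': array([-0.03053429, -0.02549673, -0.03179222]), 'gripper_width': 85.69033089248728}
{'vfov': 53.89885815316384, 'cx': 286.2562358845193, 'cy': 209.04101777303592, 'eye': array([ 400.29407723,  -10.54169996, 1210.58647744]), 'rotation': array([ 0.70973322, -0.70196269,  0.03134532, -0.05044419])}
{'vfov': 42.297275984323285, 'cx': 287.7858823033884, 'cy': 205.64395904368303, 'eye': array([1668.16666787,  -53.00539354, 1420.28319409]), 'rotation': array([ 0.68626821,  0.63576005, -0.24396143, -0.25559329])}
```

```bash
sed -i "s/np.array(i\['rotation'\])$/R.from_quat(i['rotation']).as_matrix()/" h.py
```

```text
(no output)
```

View pics/top0.png

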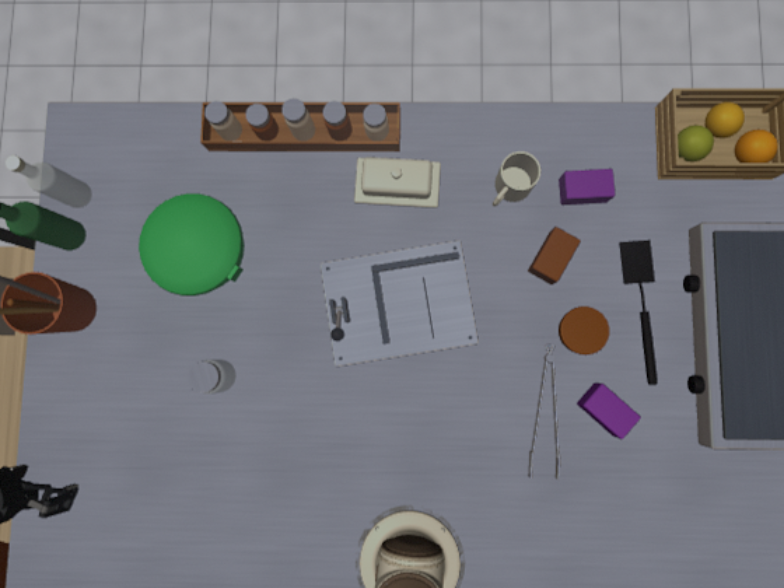

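View pics/scene0.png

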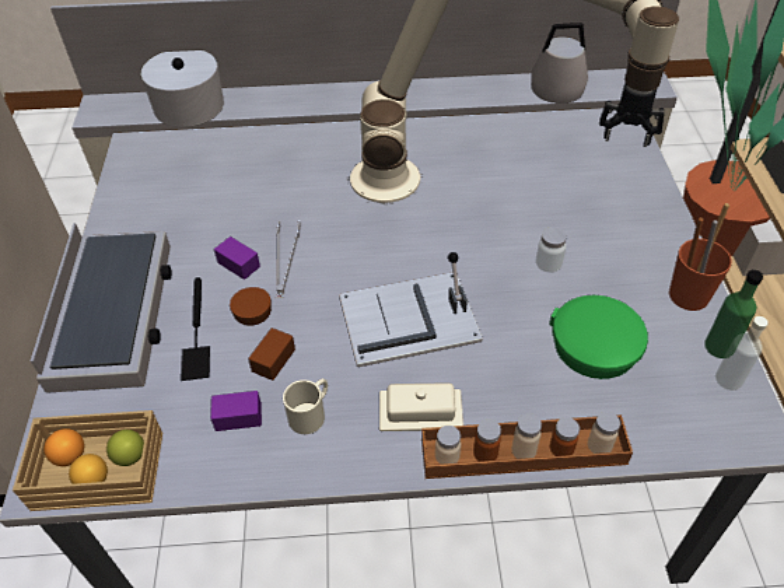

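Top view (784-wide): cutter's inner corner is near (383,270), the knob at (337,334) and the tongs at (545,410). Brick candidates are the brown rectangle (555,255), the round brown cake (584,330) and the purple blocks (588,186) and (609,410). Only the brown rectangle fits; I'll confirm it in a crop and measure.

```bash
python3 - <<'E'
from h import *
z=np.load('top.npz'); p,d=z['p'],z['d']; c=cam('top'); X=cloud(c,d)
hsv=cv2.cvtColor(p,cv2.COLOR_BGR2HSV)
print('table z',np.median(X[300:320,100:140,2]), 'rgb brick',hsv[182,396],hsv[236,417])
# brick
m=((hsv[...,0]<14)&(hsv[...,1]>120)).astype(np.uint8); m[:, :370]=0; m[:,425:]=0; m[:150]=0; m[210:]=0
Y=X[m>0]; print('brick px',m.sum(),'z pct',np.percentile(Y[:,2],[5,25,50,75,95]))
mt=(m>0)&(X[...,2]>47)
v,u=np.nonzero(mt); P=plane(c,np.c_[u,v],54)[:,:2].astype(np.float32)
print('brick top rect',cv2.minAreaRect(P),'n',len(P))
# plate
q=p[160:270,220:350]
cr=np.hstack([cv2.resize(p[165:270,220:350],None,fx=4,fy=4,interpolation=cv2.INTER_CUBIC),cv2.resize(p[155:260,365:435],None,fx=4,fy=4,interpolation=cv2.INTER_CUBIC)])
cv2.imwrite('pics/crop1.png',cr); print(cr.shape)
# stops: dark
m=((hsv[...,2]<105)).astype(np.uint8); m[:,:262]=0;m[:,332:]=0;m[:175]=0;m[250:]=0
n,l,s,ce=cv2.connectedComponentsWithStats(m)
for i in range(1,n):
    if s[i,4]>15: print(i,s[i],ce[i],np.median(X[l==i][:,2]),np.median(hsv[l==i],0))
# knob via depth: dark and z>40 in the region
k=(hsv[...,2]<70); k[:,:225]=0;k[:,262:]=0;k[:200]=0;k[255:]=0
v,u=np.nonzero(k); print('knob',len(u),u.mean(),v.mean(),np.median(X[k],0),X[k][:,2].max())
E
```

```text
table z -0.11289788298336134 rgb brick [ 11 157 107] [ 13 178 106]
brick px 709 z pct [49.29470841 51.84438445 53.39498109 54.81810718 57.13967098]
brick top rect ((616.447509765625, -289.2825012207031), (56.95917510986328, 97.60519409179688), 60.22299575805664) n 689
(420, 800, 3)
2 [266 180  62  66 547] [285.83729433 200.7166362 ] 30.7347330448315 [111.  39.  83.]
knob 92 241.8804347826087 232.40217391304347 [452.88828934 135.72120115 138.18824122] 145.9572368512395
```

View pics/crop1.png

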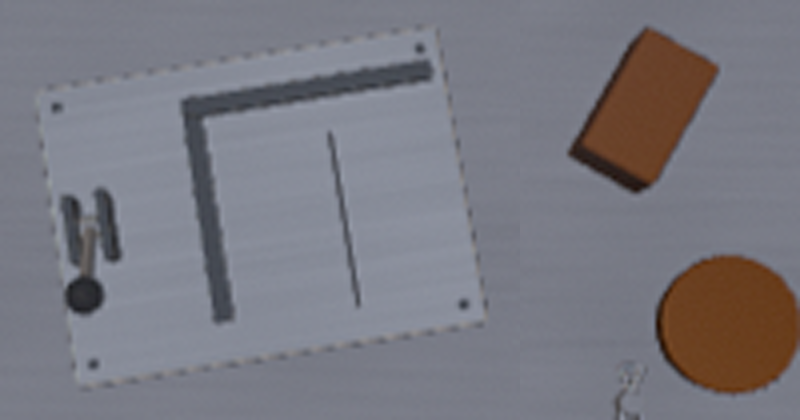

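Crop: the brown rectangle at crop (645,110) is the brick, with square corners and no purple, next to the round cake (730,325). The L-shaped stops meet inside at crop (204,117), and the knob is at (85,294), leaning to the front. Now the frame and lever angle.

```bash
cat > m.py <<'E'
from h import *
z=np.load('top.npz'); p,d=z['p'],z['d']; c=cam('top'); X=cloud(c,d)
hsv=cv2.cvtColor(p,cv2.COLOR_BGR2HSV)
# plate
m=((X[...,2]>6)&(X[...,2]<40)).astype(np.uint8)
m=((hsv[...,2]>138)&(hsv[...,1]<60)).astype(np.uint8)
print(hsv[210,310],hsv[210,360])
g=p.astype(int).sum(2)/3
t=(g[210,310]+g[210,360])/2
m=(cv2.GaussianBlur(g.astype(np.float32),(3,3),0)>t).astype(np.uint8); m[:,:224]=0;m[:,346:]=0;m[:165]=0;m[268:]=0
m=cv2.morphologyEx(m,cv2.MORPH_OPEN,np.ones((3,3)))
cn=max(cv2.findContours(m,0,1)[0],key=cv2.contourArea)
print('plate',cv2.minAreaRect(plane(c,cn[:,0],15)[:,:2].astype(np.float32)))
m=(hsv[...,2]<105).astype(np.uint8); m[:,:262]=0;m[:,332:]=0;m[:175]=0;m[250:]=0
n,l,s,ce=cv2.connectedComponentsWithStats(m); i=1+np.argmax(s[1:,4])
v,u=np.nonzero(l==i); P=plane(c,np.c_[u,v],31)[:,:2]
def line(Q):
    a=cv2.fitLine(Q.astype(np.float32),cv2.DIST_HUBER,0,.01,.01).ravel(); return a[2:],a[:2]
# rough split by pixel: back bar right of u=274 & v<203 ; side bar below v>197
b,bd=line(P[(u>276)&(v<203)]); sd,sdd=line(P[(v>198)&(u<285)])
if bd[1]>0: bd=-bd   # -y
if sdd[0]<0: sdd=-sdd
yb=np.arctan2(bd[0],-bd[1]); ys=np.arctan2(sdd[1],sdd[0])
# back bar direction is -y axis of frame: (sin yaw, -cos yaw)
print('yaw back',np.degrees(yb),'yaw side',np.degrees(ys), len(P))
K=np.linalg.solve(np.c_[bd,-sdd],sd-b); M=b+bd*K[0]   # crossing of centrelines
yaw=(yb*184+ys*150)/334; ex=np.array([np.cos(yaw),np.sin(yaw)]); ey=np.array([-ex[1],ex[0]])
C=M-7*ex-7*ey
L=(P-C)@np.c_[ex,ey]; print('corner',C,'yaw',yaw,'L extents',L.min(0),L.max(0))
for nm,sel in(('back',(L[:,1]<-10)),('side',(L[:,0]<-10))): print(nm,np.percentile(L[sel],[2,50,98],axis=0).round(1))
k=(hsv[...,2]<70); k[:,:225]=0;k[:,262:]=0;k[:200]=0;k[255:]=0
n,l,s,ce=cv2.connectedComponentsWithStats(k.astype(np.uint8)); i=1+np.argmax(s[1:,4]); print(s[i],ce[i])
for zz in (125,130,135,140,145):
    q=plane(c,ce[i],zz)[0,:2]; w=(q-C)@np.c_[ex,ey]; print(zz,q,w,'lever',w-[-70,90], np.hypot(w[0]+70,zz-45))
E
python3 m.py
```

```text
[112  29 156] [114  26 136]
plate ((519.3903198242188, 29.471969604492188), (215.59146118164062, 295.20526123046875), 9.709050178527832)
yaw back 10.036257 yaw side 10.091442 547
corner [581.2802   70.31478] yaw 0.17559831 L extents [-147.72893188 -169.1220973 ] [15.16249069 14.13984224]
back [[   0.2 -166. ]
 [   7.   -90.2]
 [  14.2  -13.4]]
side [[-144.8    0.4]
 [ -79.3    6.9]
 [ -13.4   13.7]]
[237 234   8   9  61] [240.52459016 238.27868852]
125 [447.73081195 139.10392561] [-119.47842545   91.06203436] lever [-49.47842545   1.06203436] 94.06441721083222
130 [447.51232759 138.41468698] [-119.81395812   90.42156335] lever [-49.81395812   0.42156335] 98.5212181377755
135 [447.29384322 137.72544836] [-120.14949078   89.78109234] lever [-50.14949078  -0.21890766] 103.02898342616126
140 [447.07535885 137.03620974] [-120.48502345   89.14062133] lever [-50.48502345  -0.85937867] 107.5813068922511
145 [446.85687449 136.34697112] [-120.82055611   88.50015032] lever [-50.82055611  -1.49984968] 112.17276373434264
```

```bash
python3 - <<'E'
from h import *
s=readout.read_state(); r=R.from_quat(s['ee_rot']).as_matrix(); print(r.round(3))
print('jaw heading',np.degrees(np.arctan2(r[1,1],r[0,1])),'want 100.06 or -79.94')
print(np.array([447.4,138.2,109])-s['position'])
E
```

```text
[[-0.001 -0.315 -0.949]
 [-0.002 -0.949  0.315]
 [-1.     0.002 -0.   ]]
jaw heading -108.38935669185567 want 100.06 or -79.94
[ 250.49437506 -454.4114663  -121.32332956]
```

Request:
arm_command --increments '[[[0, 0, 3], [22, -39, 0], 0], [[0, 0, 6], [44, -78, 0], 0], [[0, 0, 9], [65, -117, 0], 0], [[0, 0, 12], [87, -156, 0], 0], [[0, 0, 15], [109, -195, 0], 0]]'

```text
clock: 0.6
position: [306.2, 395.7, 230.0]
ee_rot: [-0.707, 0.021, 0.707, 0.019]
contact_force: [0.4, 0.8, 0.8]
gripper_width: 85.5
```

Request:
arm_command --increments '[[[0, 0, 3], [22, -39, 0], 0], [[0, 0, 6], [44, -78, 0], 0], [[0, 0, 9], [65, -117, 0], 0], [[0, 0, 12], [87, -156, 0], 0], [[0, 0, 13], [109, -195, 0], 0]]'

```text
clock: 1.1
position: [415.5, 198.9, 229.9]
ee_rot: [-0.704, -0.06, 0.705, -0.062]
contact_force: [1.1, 1.0, -0.0]
gripper_width: 85.2
```

Request:
arm_command --increments '[[[0, 0, 0], [16, -30, -15], 0], [[0, 0, 0], [32, -61, -30], 0], [[0, 0, 0], [32, -61, -30], 0], [[0, 0, 0], [32, -61, -30], 0], [[0, 0, 0], [32, -61, -30], 0]]'

```text
clock: 1.6
position: [447.6, 138.5, 200.2]
ee_rot: [0.705, 0.06, -0.704, 0.062]
contact_force: [0.7, -0.2, -0.3]
gripper_width: 85.1
```

```bash
python3 - <<'E'
from h import *
s=readout.read_state(); p,d=imaging.get_image('wrist'); c=cam('wrist',s); print(s['position'],s['clock'])
cv2.imwrite('pics/w1.png',p)
hsv=cv2.cvtColor(p,cv2.COLOR_BGR2HSV); X=cloud(c,d)
k=((hsv[...,2]<70)&(d>0)&(np.hypot(X[...,0]-447,X[...,1]-138)<30)&(X[...,2]>110)&(X[...,2]<160)).astype(np.uint8)
n,l,st,ce=cv2.connectedComponentsWithStats(k); 
for i in range(1,n):
    if st[i,4]>40: print(st[i],ce[i],X[l==i].max(0),X[l==i].min(0),plane(c,ce[i],132))
E
```

```text
[447.61177466 138.45001506 200.20188522] 1.6
[ 258  207   36   37 1013] [275.32477789 225.27936821] [460.38818114 150.050474   144.60173232] [437.74933863 126.74695652 128.50722899] [[447.72587345 138.26302256 132.        ]]
```

View pics/w1.png

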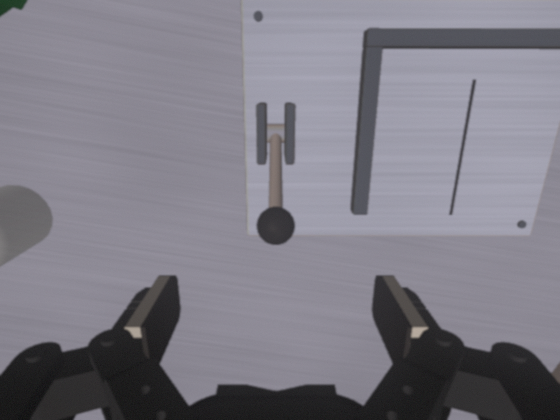

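Wrist view: knob at (275,225), rod rising to the hinge cheeks at (276,133), jaws aligned across it. Wrist and top views agree to 1 mm. Descending and pinching.

Request:
arm_command --increments '[[[0, 0, 0], [0, 0, -30], 0], [[0, 0, 0], [0, 0, -60], 0], [[0, 0, 0], [0, 0, -90], 0], [[0, 0, 0], [0, 0, -90], 0.3], [[0, 0, 0], [0, 0, -90], 0.6]]'

```text
clock: 2.15
position: [447.9, 139.7, 111.1]
ee_rot: [0.705, 0.061, -0.704, 0.063]
contact_force: [1.0, 1.0, -0.2]
gripper_width: 58.9
```

Request:
arm_command --increments '[[[0, 0, 0], [0, 0, 0], 1], [[0, 0, 0], [0, 0, 0], 1], [[0, 0, 0], [0, 0, 0], 1], [[0, 0, 0], [0, 0, 0], 1], [[0, 0, 0], [0, 0, 0], 1]]'

```text
clock: 2.65
position: [447.9, 138.7, 112.5]
ee_rot: [0.705, 0.061, -0.704, 0.063]
contact_force: [-1.1, -5.9, 7.3]
gripper_width: 22.6
```

Request:
arm_command --increments '[[[0, 0, 0], [0, 0, 0], 0.4], [[0, 0, 0], [0, 0, 0], 0.4], [[0, 0, 0], [0, 0, -4], 0.4], [[0, 0, 0], [0, 0, -9], 0.4], [[0, 0, 0], [0, 0, -9], 0.5]]'

```text
clock: 3.15
position: [447.3, 138.5, 102.5]
ee_rot: [-0.704, -0.06, 0.704, -0.064]
contact_force: [0.5, -0.9, -0.4]
gripper_width: 42.6
```

Request:
arm_command --increments '[[[0, 0, 0], [0, 0, 0], 1], [[0, 0, 0], [0, 0, 0], 1], [[0, 0, 0], [0, 0, 0], 1], [[0, 0, 0], [0, 0, 0], 1], [[0, 0, 0], [0, 0, 0], 1]]'

```text
clock: 3.65
position: [447.1, 138.4, 102.3]
ee_rot: [-0.704, -0.06, 0.705, -0.064]
contact_force: [0.4, -0.0, -2.5]
gripper_width: 23.2
```

```bash
python3 - <<'E'
from h import *
s=readout.read_state(); p,d=imaging.get_image('wrist')
cv2.imwrite('pics/w2.png',p[150:,100:460])
E
```

```text
(no output)
```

View pics/w2.png

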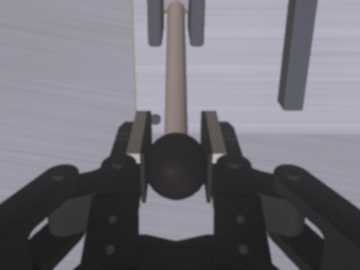

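Wrist crop: the knob (176,165) is centred between both pads and the rod runs to the cheeks. Leading it along its arc.

Request:
arm_command --increments '[[[0, 0, 0], [4.5, 0.8, 2.5], 1], [[0, 0, 0], [9.2, 1.6, 4.7], 1], [[0, 0, 0], [13.9, 2.5, 6.7], 1], [[0, 0, 0], [18.7, 3.3, 8.4], 1], [[0, 0, 0], [23.6, 4.2, 9.8], 1]]'

```text
clock: 4.2
position: [469.6, 142.2, 112.1]
ee_rot: [-0.703, -0.06, 0.706, -0.063]
contact_force: [-5.8, 0.4, 1.6]
gripper_width: 23.2
```

Request:
arm_command --increments '[[[0, 0, 0], [5, 0.9, 1.3], 1], [[0, 0, 0], [10, 1.8, 2.2], 1], [[0, 0, 0], [15, 2.6, 2.9], 1], [[0, 0, 0], [20.5, 3.6, 3.3], 1], [[0, 0, 0], [25.7, 4.4, 3.4], 1]]'

```text
clock: 4.7
position: [496.5, 147.0, 116.1]
ee_rot: [-0.704, -0.06, 0.705, -0.063]
contact_force: [0.6, -0.5, 0.2]
gripper_width: 0.1
```

Request:
arm_command --increments '[[[0, 0, 0], [0, 0, 0], 1], [[0, 0, 0], [0, 0, 0], 1], [[0, 0, 0], [0, 0, 0], 1], [[0, 0, 0], [0, 0, 0], 1], [[0, 0, 0], [0, 0, 0], 1]]'

```text
clock: 5.2
position: [496.3, 147.0, 116.1]
ee_rot: [-0.704, -0.06, 0.705, -0.063]
contact_force: [-1.0, -0.1, 0.4]
gripper_width: -0.1
```

```bash
python3 - <<'E'
from h import *
from m import C,ex,ey
for n in('scene','top'):
    p,d=imaging.get_image(n); np.savez(n+'2',p=p,d=d)
s=readout.read_state(); print(s['position'],s['contact_force'],s['clock'])
H=C-70*ex+90*ey; print('tcp rel hinge',(s['position'][:2]-H)@np.c_[ex,ey],H)
E
```

```text
[112  29 156] [114  26 136]
plate ((519.3903198242188, 29.471969604492188), (215.59146118164062, 295.20526123046875), 9.709050178527832)
yaw back 10.036257 yaw side 10.091442 547
corner [581.2802   70.31478] yaw 0.17559831 L extents [-147.72893188 -169.1220973 ] [15.16249069 14.13984224]
back [[   0.2 -166. ]
 [   7.   -90.2]
 [  14.2  -13.4]]
side [[-144.8    0.4]
 [ -79.3    6.9]
 [ -13.4   13.7]]
[237 234   8   9  61] [240.52459016 238.27868852]
125 [447.73081195 139.10392561] [-119.47842545   91.06203436] lever [-49.47842545   1.06203436] 94.06441721083222
130 [447.51232759 138.41468698] [-119.81395812   90.42156335] lever [-49.81395812   0.42156335] 98.5212181377755
135 [447.29384322 137.72544836] [-120.14949078   89.78109234] lever [-50.14949078  -0.21890766] 103.02898342616126
140 [447.07535885 137.03620974] [-120.48502345   89.14062133] lever [-50.48502345  -0.85937867] 107.5813068922511
145 [446.85687449 136.34697112] [-120.82055611   88.50015032] lever [-50.82055611  -1.49984968] 112.17276373434264
[496.40354493 146.97363318 116.12057292] [-0.45145074 -0.24298717  0.87704436] 5.3
tcp rel hinge [-0.17939409  0.30773987] [496.63394 146.70197]
```

The knob slipped out (width 0). Backing off upwards and looking for where it stayed.

Request:
arm_command --increments '[[[0, 0, 0], [0, 0, 30], 1], [[0, 0, 0], [0, 0, 60], 1], [[0, 0, 0], [-20, -4, 90], 0.5], [[0, 0, 0], [-20, -4, 90], 0], [[0, 0, 0], [-20, -4, 90], 0]]'

```text
clock: 5.8
position: [476.3, 143.1, 206.8]
ee_rot: [-0.704, -0.06, 0.705, -0.063]
contact_force: [-0.6, -0.7, -0.3]
gripper_width: 43.2
```

```bash
sed -i 's/^print/#print/;s/^    q=plane.*/    pass/' m.py; sed -i 's/; print(/; 0 and print(/' m.py; cat > knob.py <<'E'
from h import *
from m import C,ex,ey
H=C-70*ex+90*ey
s=readout.read_state(); p,d=imaging.get_image('wrist'); c=cam('wrist',s); print(s['position'],s['clock'],s['contact_force'])
import sys; cv2.imwrite('pics/%s.png'%sys.argv[1],p)
hsv=cv2.cvtColor(p,cv2.COLOR_BGR2HSV); X=cloud(c,d)
w=(X[...,:2]-H)@np.c_[ex,ey]
k=((hsv[...,2]<75)&(d>0)&(abs(w[...,1])<20)&(abs(w[...,0])<90)&(X[...,2]>105)&(X[...,2]<165)).astype(np.uint8)
n,l,st,ce=cv2.connectedComponentsWithStats(k)
for i in range(1,n):
    if st[i,4]>40:
        Y=X[l==i]
        # intersect centroid ray with circle of radius 100 about the hinge
        zz=np.linspace(100,146,461); q=np.array([plane(c,ce[i],t)[0] for t in zz]); g=(q[:,:2]-H)@np.c_[ex,ey]
        b=np.argmin(abs(np.hypot(g[:,0],zz-45)-100))
        # sphere fit centre from depth
        A=np.c_[2*Y,np.ones(len(Y))]; sol=np.linalg.lstsq(A,(Y**2).sum(1),rcond=None)[0][:3]
        print(st[i],ce[i],'zmax',Y[:,2].max(),'knob',q[b],'rel',g[b],'angle',np.arctan2(g[b,0],zz[b]-45),'sphere',sol,(sol[:2]-H)@np.c_[ex,ey])
E
python3 knob.py w3
```

```text
back [[   0.2 -166. ]
 [   7.   -90.2]
 [  14.2  -13.4]]
side [[-144.8    0.4]
 [ -79.3    6.9]
 [ -13.4   13.7]]
[476.25399933 143.14145939 206.81039956] 5.8 [-0.55926038 -0.65673731 -0.34341184]
[258 226  35  37 991] [274.85570131 244.07265388] zmax 151.76336565080456 knob [462.84738571 140.81720394 138.9       ] rel [-34.29504419   0.10815283] angle -0.35017730461617064 sphere [462.65841671 141.04323701 138.5082418 ] [-34.4416199    0.36372237]
```

View pics/w3.png

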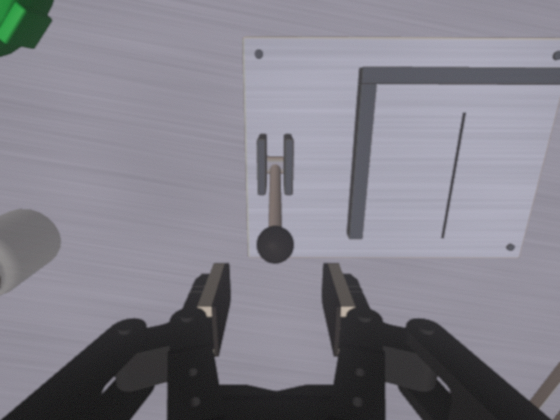

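Wrist view: knob at (275,244), lever now about −0.35 rad. Re-gripping with a middle offset (TCP 24 mm below the knob's centre).

Request:
arm_command --increments '[[[0, 0, 0], [-13.6, -2.2, -20], 0], [[0, 0, 0], [-13.6, -2.2, -50], 0], [[0, 0, 0], [-13.6, -2.2, -80], 0.2], [[0, 0, 0], [-13.6, -2.2, -92.3], 0.4], [[0, 0, 0], [-13.6, -2.2, -92.3], 0.5]]'

```text
clock: 6.35
position: [460.6, 139.4, 110.2]
ee_rot: [-0.701, -0.059, 0.708, -0.064]
contact_force: [0.1, -0.5, 0.2]
gripper_width: 42.7
```

Request:
arm_command --increments '[[[0, 0, 0], [0, 0, 0], 0.8], [[0, 0, 0], [0, 0, 0], 1], [[0, 0, 0], [0, 0, 0], 1], [[0, 0, 0], [0, 0, 0], 1], [[0, 0, 0], [0, 0, 0], 1]]'

```text
clock: 6.85
position: [461.2, 140.6, 110.4]
ee_rot: [-0.702, -0.059, 0.707, -0.064]
contact_force: [0.8, 4.8, -4.9]
gripper_width: 23.3
```

Request:
arm_command --increments '[[[0, 0, 0], [0, 0, 0], 0.5], [[0, 0, 0], [0, 0, 0], 0.5], [[0, 0, 0], [1.5, 0.3, 5], 0.5], [[0, 0, 0], [1.5, 0.3, 5], 0.5], [[0, 0, 0], [1.5, 0.3, 5], 0.6]]'

```text
clock: 7.35
position: [462.9, 140.8, 115.8]
ee_rot: [-0.702, -0.059, 0.707, -0.063]
contact_force: [-0.5, -0.4, -0.7]
gripper_width: 34.4
```

Request:
arm_command --increments '[[[0, 0, 0], [0, 0, 0], 0.8], [[0, 0, 0], [0, 0, 0], 1], [[0, 0, 0], [0, 0, 0], 1], [[0, 0, 0], [0, 0, 0], 1], [[0, 0, 0], [0, 0, 0], 1]]'

```text
clock: 7.85
position: [462.9, 141.0, 116.0]
ee_rot: [-0.702, -0.059, 0.707, -0.063]
contact_force: [-3.8, 2.5, 5.1]
gripper_width: 23.5
```

Request:
arm_command --increments '[[[0, 0, 0], [3.2, 0.6, 1.1], 1], [[0, 0, 0], [6.6, 1.2, 2.2], 1], [[0, 0, 0], [9.8, 1.7, 3.1], 1], [[0, 0, 0], [13.2, 2.3, 3.9], 1], [[0, 0, 0], [16.6, 2.9, 4.5], 1]]'

```text
clock: 8.35
position: [478.3, 143.6, 120.4]
ee_rot: [-0.701, -0.059, 0.708, -0.063]
contact_force: [-4.1, 4.6, 1.4]
gripper_width: 23.4
```

Request:
arm_command --increments '[[[0, 0, 0], [4, 0.6, 0.6], 1], [[0, 0, 0], [8, 1.3, 1], [1]], [[0, 0, 0], [12, 2, 1.3], 1], [[0, 0, 0], [15, 2.6, 1.5], 1], [[0, 0, 0], [18.3, 3.1, 1.5], 1]]'

```text
invalid input at $.increments[1][2]: expected a number
```

Request:
arm_command --increments '[[[0, 0, 0], [4, 0.6, 0.6], 1], [[0, 0, 0], [8, 1.3, 1], 1], [[0, 0, 0], [12, 2, 1.3], 1], [[0, 0, 0], [15, 2.6, 1.5], 1], [[0, 0, 0], [18.3, 3.1, 1.5], 1]]'

```text
clock: 8.85
position: [496.5, 146.8, 121.8]
ee_rot: [-0.7, -0.059, 0.708, -0.063]
contact_force: [-4.1, 3.7, 2.9]
gripper_width: 23.2
```

Request:
arm_command --increments '[[[0, 0, 0], [0, 0, 0], 1], [[0, 0, 0], [0, 0, 0], 1], [[0, 0, 0], [0, 0, 0], 1], [[0, 0, 0], [0, 0, 0], 1], [[0, 0, 0], [0, 0, 0], 1]]'

```text
clock: 9.35
position: [496.7, 146.8, 121.9]
ee_rot: [-0.701, -0.059, 0.708, -0.063]
contact_force: [-0.4, 2.6, 0.5]
gripper_width: 22.8
```

Request:
arm_command --increments '[[[0, 0, 0], [0, 0, 0], 0.5], [[0, 0, 0], [0, 0, 0], 0.3], [[0, 0, 0], [0, 0, 0], 0.1], [[0, 0, 0], [0, 0, 0], 0], [[0, 0, 0], [0, 0, 5], 0]]'

```text
clock: 9.85
position: [496.2, 146.5, 126.5]
ee_rot: [-0.7, -0.059, 0.709, -0.064]
contact_force: [0.6, -0.3, 0.3]
gripper_width: 85.5
```

Request:
arm_command --increments '[[[0, 0, 0], [0, 0, 25], 0], [[0, 0, 0], [0, 0, 50], 0], [[0, 0, 0], [0, 0, 78], 0], [[0, 0, 0], [0, 0, 78], 0], [[0, 0, 0], [0, 0, 78], 0]]'

```text
clock: 10.35
position: [496.3, 146.6, 205.3]
ee_rot: [-0.701, -0.059, 0.708, -0.063]
contact_force: [-0.2, 0.7, -0.2]
gripper_width: 85.6
```

```bash
python3 knob.py w4|tail -3; python3 - <<'E'
from h import *
from m import C,ex,ey
H=C-70*ex+90*ey
p,d=imaging.get_image('top'); c=cam('top'); hsv=cv2.cvtColor(p,cv2.COLOR_BGR2HSV)
# expected pixel of knob if upright
f,cx,cy,e,r=c; q=(np.array([*H,145])-e)@r; print('expected px',q[0]/q[2]*f+cx,q[1]/q[2]*f+cy)
E
```

```text
[ -13.4   13.7]]
[496.32245354 146.55602917 205.2809198 ] 10.35 [-0.18868662  0.74462534 -0.23730148]
[ 257  219   37   40 1097] [274.67092069 238.9881495 ] zmax 158.6003926068985 knob [489.1600084 145.3796169 144.7      ] rel [-7.59001113e+00  3.66221151e-03] angle -0.07598193731148636 sphere [488.43781091 145.44329214 143.16021846] [-8.28997891  0.1925242 ]
back [[   0.2 -166. ]
 [   7.   -90.2]
 [  14.2  -13.4]]
side [[-144.8    0.4]
 [ -79.3    6.9]
 [ -13.4   13.7]]
expected px 237.0387822556687 219.0540456279437
```

```bash
cat > cheek.py <<'E'
from h import *
from m import C,ex,ey
H=C-70*ex+90*ey
s=readout.read_state(); p,d=imaging.get_image('wrist'); c=cam('wrist',s); X=cloud(c,d)
w=(X[...,:2]-H)@np.c_[ex,ey]
k=(X[...,2]>56)&(X[...,2]<64)&(abs(w[...,0])<45)&(abs(w[...,1])<30)
for sg in(1,-1):
    q=w[k&(w[...,1]*sg>4)]; print('cheek',len(q),np.percentile(q,[1,50,99],axis=0).round(1).tolist())
# stops top edges, in cutter frame, from the wrist view
hsv=cv2.cvtColor(p,cv2.COLOR_BGR2HSV)
uv=np.mgrid[:560,:420].T.reshape(-1,2); L=(plane(c,uv,31)[:,:2]-C)@np.c_[ex,ey]; L=L.reshape(420,560,2)
m=(hsv[...,2]<115)&(abs(X[...,2]-31)<6)
b=L[m&(L[...,1]<-15)&(abs(L[...,0]-7)<12)]; q=L[m&(L[...,0]<-15)&(abs(L[...,1]-7)<12)]
for nm,a in(('back',b),('side',q)): print(nm,len(a),np.percentile(a,[2,50,98],axis=0).round(1).tolist(), 'slope deg', np.degrees(np.arctan(np.polyfit(*((a[:,1],a[:,0]) if nm=='back' else (a[:,0],a[:,1])),1)[0])))
E
python3 cheek.py | grep -v '\[\[ \| \['|tail -4;python3 cheek.py|tail -4
```

```text
cheek 502 [[-21.8, 8.3], [3.7, 12.0], [26.6, 16.0]]
cheek 504 [[-22.2, -15.8], [3.5, -11.6], [26.5, -8.0]]
back 2554 [[1.6, -160.1], [8.4, -90.6], [14.3, -18.2]] slope deg 0.4061066926239035
side 1974 [[-143.7, 1.4], [-74.3, 8.3], [-17.1, 15.4]] slope deg -0.1982457591687055
```

Request:
arm_command --increments '[[[0, 0, 0], [-7.3, -1.2, -20], 0], [[0, 0, 0], [-7.3, -1.2, -45], 0], [[0, 0, 0], [-7.3, -1.2, -65], 0], [[0, 0, 0], [-7.3, -1.2, -78], 0], [[0, 0, 0], [-7.3, -1.2, -83], 0]]'

```text
clock: 11.05
position: [487.2, 144.2, 118.3]
ee_rot: [-0.698, -0.057, 0.711, -0.065]
contact_force: [0.1, 0.5, -1.3]
gripper_width: 85.6
```

Request:
arm_command --increments '[[[0, 0, 0], [0, 0, 0], 0.4], [[0, 0, 0], [0, 0, 0], 0.6], [[0, 0, 0], [0, 0, 0], 0.8], [[0, 0, 0], [0, 0, 0], 1], [[0, 0, 0], [0, 0, 0], 1]]'

```text
clock: 11.55
position: [487.9, 145.3, 119.3]
ee_rot: [-0.699, -0.058, 0.71, -0.064]
contact_force: [-1.3, 3.0, 2.3]
gripper_width: 22.9
```

Request:
arm_command --increments '[[[0, 0, 0], [0, 0, 0], 1], [[0, 0, 0], [3, 0.5, 0], 1], [[0, 0, 0], [6, 1, 0], 1], [[0, 0, 0], [9, 1.6, 0], 1], [[0, 0, 0], [11, 2, 0], 1]]'

```text
clock: 12.05
position: [498.9, 147.2, 119.7]
ee_rot: [-0.699, -0.058, 0.71, -0.064]
contact_force: [-4.7, 2.2, 5.7]
gripper_width: 23.0
```

Request:
arm_command --increments '[[[0, 0, 0], [0, 0, 0], 1], [[0, 0, 0], [0, 0, 0], 0.5], [[0, 0, 0], [0, 0, 0], 0], [[0, 0, 0], [0, 0, 0], 0], [[0, 0, 0], [0, 0, 5], 0]]'

```text
clock: 12.55
position: [498.5, 146.8, 124.1]
ee_rot: [-0.698, -0.058, 0.711, -0.064]
contact_force: [-0.2, -0.6, 0.8]
gripper_width: 79.8
```

Request:
arm_command --increments '[[[0, 0, 0], [0, 0, 25], 0], [[0, 0, 0], [0, 0, 50], 0], [[0, 0, 0], [0, 0, 78], 0], [[0, 0, 0], [0, 0, 78], 0], [[0, 0, 0], [0, 0, 78], 0]]'

```text
clock: 13.05
position: [498.7, 146.9, 202.9]
ee_rot: [-0.699, -0.058, 0.71, -0.064]
contact_force: [-0.7, 0.6, -1.4]
gripper_width: 85.5
```

```bash
python3 knob.py w5|grep -A1 sphere; python3 cheek.py |tail -4
```

```text
[ 256  205   38   42 1195] [274.46861925 226.49707113] zmax 159.17111877740854 knob [500.84820964 147.39745898 144.9       ] rel [ 4.27096259 -0.05142269] angle 0.042726359652271104 sphere [498.33337095 147.18170202 139.40190059] [1.75710447 0.17547371]
cheek 467 [[-18.4, 8.2], [6.2, 12.1], [26.8, 16.1]]
cheek 458 [[-18.3, -15.8], [6.1, -11.7], [26.9, -8.0]]
back 2625 [[1.8, -159.2], [8.4, -89.2], [14.4, -18.1]] slope deg 0.3350804047880972
side 1985 [[-143.5, 1.4], [-74.0, 8.4], [-16.9, 15.4]] slope deg -0.2251314799758038
```

```bash
python3 - <<'E'
from h import *
from m import C,ex,ey
H=C-70*ex+90*ey
p=cv2.imread('pics/w5.png'); a=cv2.resize(p[110:270,200:350],None,fx=3.5,fy=3.5,interpolation=cv2.INTER_CUBIC)
t,_=imaging.get_image('top'); sc,_=imaging.get_image('scene')
f,cx,cy,e,r=cam('scene'); q=(np.array([*H,100])-e)@r; u,v=int(q[0]/q[2]*f+cx),int(q[1]/q[2]*f+cy)
b=cv2.resize(sc[v-35:v+35,u-30:u+30],None,fx=4,fy=8*.5,interpolation=cv2.INTER_CUBIC)
for z in(45,145):
    q=(np.array([*H,z])-e)@r; print(z,(q[0]/q[2]*f+cx-u+30)*4,(q[1]/q[2]*f+cy-v+35)*4)
o=np.zeros((560,780,3),np.uint8); o[:a.shape[0],:a.shape[1]]=a; o[:b.shape[0],530:530+b.shape[1]]=b[:, :250]
cv2.imwrite('pics/c5.png',o)
E
```

```text
back [[   0.2 -166. ]
 [   7.   -90.2]
 [  14.2  -13.4]]
side [[-144.8    0.4]
 [ -79.3    6.9]
 [ -13.4   13.7]]
45 120.0735073468145 187.39545777209844
145 125.44452994634253 105.88086080015034
```

View pics/c5.png

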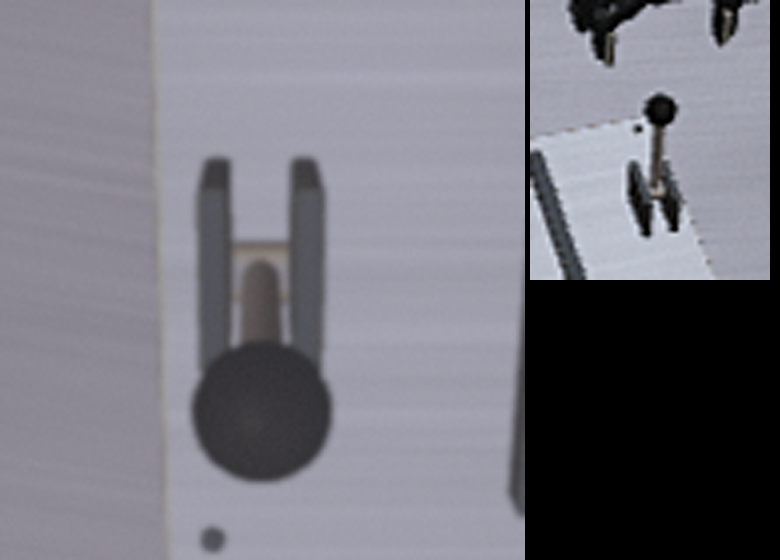

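Crop: knob at crop (261,411) hangs over the cheeks as an upright lever would, rod short to the hinge at (262,265). Wrist and scene views bracket 0 within about 0.02 rad. I'll move off toward the brick and check the unobstructed knob in the top view first.

Request:
arm_command --increments '[[[0, 0, -4], [12, -44, 0], 0], [[0, 0, -8], [24, -88, 0], 0], [[0, 0, -12], [36, -132, 0], 0], [[0, 0, -16], [48, -176, 0], 0], [[0, 0, -20], [60, -220, 0], 0]]'

```text
clock: 13.75
position: [557.9, -75.3, 200.3]
ee_rot: [-0.696, 0.066, 0.712, 0.061]
contact_force: [0.6, 0.3, -0.1]
gripper_width: 85.7
```

```bash
cat > topk.py <<'E'
from h import *
from m import C,ex,ey
H=C-70*ex+90*ey
for n,z0,vt in(('top','top.npz',70),('scene','scene.npz',70)):
    p,d=imaging.get_image(n); np.savez(n+'3',p=p,d=d); c=cam(n); f,cx,cy,e,r=c
    def px(P): q=(np.asarray(P)-e)@r; return np.array([q[0]/q[2]*f+cx,q[1]/q[2]*f+cy])
    for lab,img,a in(('before',np.load(z0)['p'],-.52),('now',p,0)):
        K=np.array([*(H+100*np.sin(a)*ex),45+100*np.cos(a)]); e0=px(K); u,v=e0.astype(int)
        h=cv2.resize(img[v-14:v+14,u-14:u+14],None,fx=8,fy=8,interpolation=cv2.INTER_CUBIC).max(2)
        mk=(h<75).astype(np.uint8); mk=cv2.morphologyEx(mk,cv2.MORPH_OPEN,cv2.getStructuringElement(2,(41,41)))
        cn,_=cv2.findContours(mk,0,1)
        print(n,lab,'exp',e0.round(2),[( (np.array(cv2.minEnclosingCircle(q)[0])/8+[u-14-.44,v-14-.44]).round(2),(np.array(cv2.minAreaRect(q)[1])/8).round(1)) for q in cn], 'px/rad',((px([*(H+100*np.sin(a+.1)*ex),45+100*np.cos(a+.1)])-e0)*10).round(1))
E
python3 topk.py|grep exp
```

```text
top before exp [240.58 238.17] [(array([240.54, 238.26]), array([8.7, 8.8]))] px/rad [ -7.5 -34.5]
top now exp [237.04 219.05] [] px/rad [ -5.4 -37.5]
scene before exp [322.75 183.47] [(array([323.31, 183.62]), array([7.4, 6.9]))] px/rad [8.4 9.5]
scene now exp [327.36 191.47] [(array([328.18, 192.31]), array([7.4, 7.4]))] px/rad [ 9.1 23.3]
```

Request:
arm_command --increments '[[[0, 0, -5], [12, -44, 0], 0], [[0, 0, -10], [24, -88, 0], 0], [[0, 0, -14], [36, -132, 0], 0], [[0, 0, -18], [48, -176, 0], 0], [[0, 0, -19.5], [58.5, -214, -20], 0]]'

```text
clock: 14.35
position: [618.7, -294.3, 181.7]
ee_rot: [-0.676, 0.185, 0.69, 0.182]
contact_force: [0.8, -0.1, 0.4]
gripper_width: 85.3
```

```bash
python3 topk.py|grep exp
```

```text
top before exp [240.58 238.17] [(array([240.54, 238.26]), array([8.7, 8.8]))] px/rad [ -7.5 -34.5]
top now exp [237.04 219.05] [(array([237.  , 217.87]), array([9.4, 9.1]))] px/rad [ -5.4 -37.5]
scene before exp [322.75 183.47] [(array([323.31, 183.62]), array([7.4, 6.9]))] px/rad [8.4 9.5]
scene now exp [327.36 191.47] [(array([328.18, 192.31]), array([7.4, 7.4]))] px/rad [ 9.1 23.3]
```

All three views agree the lever stands at about +0.025 rad, slightly past upright. I'll go back for one fine correction.

Request:
arm_command --increments '[[[0, 0, 4], [-12, 44, 20], 0], [[0, 0, 8], [-24, 88, 20], 0], [[0, 0, 12], [-36, 132, 20], 0], [[0, 0, 16], [-48, 176, 20], 0], [[0, 0, 20], [-60, 220, 20], 0]]'

```text
clock: 14.95
position: [554.2, -72.8, 193.8]
ee_rot: [-0.693, 0.065, 0.716, 0.059]
contact_force: [1.0, 0.6, -0.2]
gripper_width: 85.5
```

Request:
arm_command --increments '[[[0, 0, 5], [-12, 44, 0], 0], [[0, 0, 10], [-24, 88, 0], 0], [[0, 0, 15], [-36, 132, 0], 0], [[0, 0, 20], [-48, 176, 0], 0], [[0, 0, 20], [-59, 215, 0], 0]]'

```text
clock: 15.45
position: [493.5, 144.7, 193.6]
ee_rot: [-0.693, -0.057, 0.715, -0.068]
contact_force: [1.2, -0.7, -0.2]
gripper_width: 85.3
```

Request:
arm_command --increments '[[[0, 0, 0], [0, 0, 0], 0], [[0, 0, 0], [0, 0, 0], 0], [[0, 0, 0], [0, 0, 0], 0], [[0, 0, 0], [0, 0, 0], 0], [[0, 0, 0], [0, 0, 0], 0]]'

```text
clock: 15.95
position: [493.7, 143.7, 193.5]
ee_rot: [-0.693, -0.056, 0.715, -0.067]
contact_force: [-0.3, -0.3, -0.4]
gripper_width: 85.4
```

```bash
cat > tilt.py <<'E'
from h import *
import sys
h=np.radians(float(sys.argv[1])); s=readout.read_state(); q=R.from_quat(s['ee_rot'])
y=np.array([np.cos(h),np.sin(h),0]); x=np.array([0,0,-1.]); W=R.from_matrix(np.c_[x,y,np.cross(x,y)])
print('turn needed',np.degrees((W*q.inv()).as_rotvec()).round(2),'pos',s['position'].round(1),'F',s['contact_force'].round(1),'w',s['gripper_width'],s['clock'])
if len(sys.argv)>2: print('shift',(np.array(eval(sys.argv[2]))-s['position']).round(1))
E
python3 tilt.py -79.94 499.1,147.1,121
```

```text
turn needed [ 1.01 -1.69  0.03] pos [493.7 143.7 193.5] F [-0.3 -0.3 -0.4] w 85.41942286650524 15.95
shift [  5.4   3.4 -72.5]
```

Request:
arm_command --increments '[[[1, -1.7, 0], [5.4, 3.4, -10], 0], [[1, -1.7, 0], [5.4, 3.4, -30], 0], [[1, -1.7, 0], [5.4, 3.4, -50], 0], [[1, -1.7, 0], [5.4, 3.4, -64], 0], [[1, -1.7, 0], [5.4, 3.4, -72], 0]]'

```text
clock: 16.45
position: [498.7, 146.0, 120.2]
ee_rot: [-0.704, -0.061, 0.705, -0.062]
contact_force: [-0.6, -0.6, 0.4]
gripper_width: 85.5
```

Request:
arm_command --increments '[[[0, 0, 0], [0, 0, 0], 0], [[0, 0, 0], [0, 0, 0], 0], [[0, 0, 0], [0, 0, 0], 0.3], [[0, 0, 0], [0, 0, 0], 0.3], [[0, 0, 0], [0, 0, 0], 0.3]]'

```text
clock: 16.95
position: [499.0, 146.2, 120.8]
ee_rot: [-0.704, -0.061, 0.705, -0.061]
contact_force: [-0.2, -0.2, -0.9]
gripper_width: 59.8
```

```bash
python3 tilt.py -79.94 499.1,147.1,121
```

```text
turn needed [ 0.04 -0.04  0.12] pos [499.  146.2 120.8] F [-0.2 -0.2 -0.9] w 59.75033544361653 16.95
shift [0.1 0.9 0.2]
```

Request:
arm_command --increments '[[[0, 0, 0], [0, 0.9, 0], 0.6], [[0, 0, 0], [0, 0.9, 0], 0.8], [[0, 0, 0], [0, 0.9, 0], 1], [[0, 0, 0], [0, 0.9, 0], 1], [[0, 0, 0], [0, 0.9, 0], 1]]'

```text
clock: 17.45
position: [499.3, 147.4, 121.3]
ee_rot: [0.705, 0.061, -0.704, 0.061]
contact_force: [-1.9, 1.2, 3.3]
gripper_width: 23.1
```

Request:
arm_command --increments '[[[0, 0, 0], [-1, -0.2, 0], 1], [[0, 0, 0], [-2, -0.4, 0], 1], [[0, 0, 0], [-2.7, -0.5, 0], 1], [[0, 0, 0], [-2.7, -0.5, 0], 1], [[0, 0, 0], [-2.7, -0.5, 0], 1]]'

```text
clock: 17.95
position: [496.8, 147.1, 121.3]
ee_rot: [0.705, 0.061, -0.704, 0.061]
contact_force: [2.5, 1.2, 0.4]
gripper_width: 23.2
```

Request:
arm_command --increments '[[[0, 0, 0], [0, 0, 0], 0.6], [[0, 0, 0], [0, 0, 0], 0.3], [[0, 0, 0], [0, 0, 0], 0], [[0, 0, 0], [0, 0, 0], 0], [[0, 0, 0], [0, 0, 8], 0]]'

```text
clock: 18.45
position: [495.9, 146.5, 128.5]
ee_rot: [-0.704, -0.061, 0.705, -0.062]
contact_force: [1.1, -1.0, 0.3]
gripper_width: 85.0
```

Request:
arm_command --increments '[[[0, 0, 0], [0, 0, 40], 0], [[0, 0, 0], [0, 0, 75], 0], [[0, 0, -4], [12, -44, 80], 0], [[0, 0, -8], [24, -88, 80], 0], [[0, 0, -12], [36, -132, 80], 0]]'

```text
clock: 18.95
position: [532.3, 13.5, 210.0]
ee_rot: [-0.707, 0.013, 0.707, 0.013]
contact_force: [-0.2, 0.1, 0.5]
gripper_width: 85.2
```

Request:
arm_command --increments '[[[0, 0, -5], [12, -44, 0], 0], [[0, 0, -10], [24, -88, 0], 0], [[0, 0, -15], [36, -132, 0], 0], [[0, 0, -20], [48, -176, 0], 0], [[0, 0, -24], [60, -220, 0], 0]]'

```text
clock: 19.45
position: [592.5, -208.4, 210.8]
ee_rot: [0.689, -0.161, -0.688, -0.161]
contact_force: [0.9, 1.2, 0.2]
gripper_width: 85.7
```

```bash
python3 tilt.py -119.8 616.4,-289.3,130;python3 topk.py|grep now
```

```text
turn needed [ 0.02  0.03 -3.49] pos [ 592.5 -208.4  210.8] F [0.9 1.2 0.2] w 85.7311824019429 19.45
shift [ 23.9 -80.9 -80.8]
top now exp [237.04 219.05] [(array([237.18, 218.6 ]), array([9.6, 8.9]))] px/rad [ -5.4 -37.5]
scene now exp [327.36 191.47] [(array([328.04, 191.87]), array([7.4, 7.3]))] px/rad [ 9.1 23.3]
```

Lever is now about +0.01 rad, confirmed by two cameras. On to the brick.

Request:
arm_command --increments '[[[0, 0, -1], [10, -30, 0], 0], [[0, 0, -2.5], [20, -60, 0], 0], [[0, 0, -3.5], [24, -81, -20], 0], [[0, 0, -3.5], [24, -81, -40], 0], [[0, 0, -3.5], [24, -81, -40], 0]]'

```text
clock: 20.05
position: [614.8, -291.7, 166.4]
ee_rot: [-0.68, 0.184, 0.685, 0.183]
contact_force: [-0.7, -0.3, -0.5]
gripper_width: 85.3
```

```bash
python3 tilt.py -119.8 616.4,-289.3,16; cat > bw.py <<'E'
from h import *
s=readout.read_state(); p,d=imaging.get_image('wrist'); c=cam('wrist',s); X=cloud(c,d); hsv=cv2.cvtColor(p,cv2.COLOR_BGR2HSV)
m=((hsv[...,0]<16)&(hsv[...,1]>110)&(X[...,2]>47)&(X[...,2]<62)&(d>0)).astype(np.uint8); m=cv2.morphologyEx(m,cv2.MORPH_OPEN,np.ones((3,3)))
n,l,st,ce=cv2.connectedComponentsWithStats(m); i=1+np.argmax(st[1:,4]); print(st[i],np.median(X[l==i][:,2]))
v,u=np.nonzero(l==i); print(cv2.minAreaRect(plane(c,np.c_[u,v],54)[:,:2].astype(np.float32)))
cv2.imwrite('pics/w6.png',p)
E
python3 bw.py
```

```text
turn needed [-0.09 -0.4   0.28] pos [ 614.8 -291.7  166.4] F [-0.7 -0.3 -0.5] w 85.2719394389678 20.05
shift [   1.6    2.4 -150.4]
[ 235  138   76  118 8448] 53.59371823405432
((618.8009033203125, -292.02886962890625), (56.88096237182617, 96.39192199707031), 60.2996826171875)
```

View pics/w6.png

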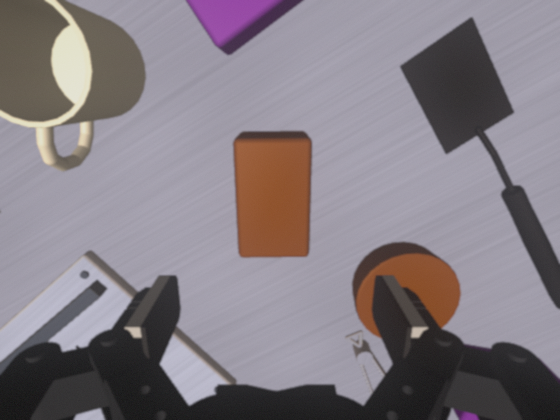

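Wrist view: brick at (273,195), squarely between the open jaws. The cake (408,293) and mug (90,70) are clear of it. Descending.

Request:
arm_command --increments '[[[0, -0.4, 0.2], [2.7, 1, -25], 0], [[0, -0.4, 0.2], [2.7, 1, -55], 0], [[0, -0.4, 0.2], [2.7, 1, -85], 0], [[0, -0.4, 0.2], [2.7, 1, -110], 0], [[0, -0.4, 0.2], [2.7, 1, -125], 0]]'

```text
clock: 20.6
position: [618.7, -289.8, 43.3]
ee_rot: [0.684, -0.181, -0.683, -0.182]
contact_force: [-0.1, -0.0, -0.0]
gripper_width: 85.4
```

```bash
python3 tilt.py -119.75 617.5,-290.7,17
```

```text
turn needed [ 0.01  0.15 -0.03] pos [ 618.7 -289.8   43.3] F [-0.1 -0.  -0. ] w 85.36297874192222 20.6
shift [ -1.2  -0.9 -26.3]
```

Request:
arm_command --increments '[[[0, 0, 0], [-1.2, -0.9, -10], 0], [[0, 0, 0], [-1.2, -0.9, -18], 0], [[0, 0, 0], [-1.2, -0.9, -24], 0], [[0, 0, 0], [-1.2, -0.9, -25], 0], [[0, 0, 0], [-1.2, -0.9, -25], 0.1]]'

```text
clock: 21.1
position: [617.9, -290.9, 18.8]
ee_rot: [0.685, -0.181, -0.682, -0.181]
contact_force: [-0.5, -0.7, 0.3]
gripper_width: 77.2
```

Request:
arm_command --increments '[[[0, 0, 0], [0, 0, 0], 0.3], [[0, 0, 0], [0, 0, 0], 0.6], [[0, 0, 0], [0, 0, 0], 1], [[0, 0, 0], [0, 0, 0], 1], [[0, 0, 0], [0, 0, 0], 1]]'

```text
clock: 21.6
position: [618.6, -291.2, 20.0]
ee_rot: [0.685, -0.181, -0.682, -0.181]
contact_force: [-0.6, 0.4, 5.8]
gripper_width: 59.4
```

```bash
python3 tilt.py -119.75 617.5,-290.7,90
```

```text
turn needed [ 0.08  0.31 -0.05] pos [ 618.6 -291.2   20. ] F [-0.6  0.4  5.8] w 59.4141223320256 21.6
shift [-1.1  0.5 70. ]
```

Request:
arm_command --increments '[[[0, 0, 0], [0, 0, 15], 1], [[0, 0, 0], [0, 0, 35], 1], [[0, 0, 0], [0, 0, 60], 1], [[0, 0, 0], [0, 0, 80], 1], [[0, 0, 0], [0, 0, 90], 1]]'

```text
clock: 22.1
position: [618.7, -291.2, 111.5]
ee_rot: [0.686, -0.181, -0.681, -0.181]
contact_force: [0.5, 0.5, -4.0]
gripper_width: 59.4
```

Request:
arm_command --increments '[[[0, 0, -6], [-8, 33, 0], 1], [[0, 0, -12], [-16, 66, 0], 1], [[0, 0, -18], [-24, 99, 0], 1], [[0, 0, -24], [-32, 132, 0], 1], [[0, 0, -30], [-40, 165, 0], 1]]'

```text
clock: 22.6
position: [577.1, -124.9, 110.4]
ee_rot: [0.614, -0.354, -0.611, -0.353]
contact_force: [-0.6, 0.5, -4.5]
gripper_width: 59.4
```

Request:
arm_command --increments '[[[0, 0, -6], [-8, 33, 0], 1], [[0, 0, -12], [-16, 66, 0], 1], [[0, 0, -17], [-24, 99, 0], 1], [[0, 0, -20], [-29, 120, 0], 1], [[0, 0, -20], [-29, 120, 0], 1]]'

```text
clock: 23.1
position: [546.6, -2.7, 109.7]
ee_rot: [0.543, -0.455, -0.542, -0.452]
contact_force: [1.0, 0.2, -4.1]
gripper_width: 59.2
```

```bash
python3 tilt.py -169.94 548.4,-1.6,65
```

```text
turn needed [ 0.25 -0.08 -0.08] pos [546.6  -2.7 109.7] F [ 1.   0.2 -4.1] w 59.17317120216062 23.1
shift [  1.8   1.1 -44.7]
```

Request:
arm_command --increments '[[[0.2, 0, 0], [1.8, 1.1, -20], 1], [[0.2, 0, 0], [1.8, 1.1, -40], 1], [[0.2, 0, 0], [1.8, 1.1, -58], 1], [[0.2, 0, 0], [1.8, 1.1, -65], 1], [[0.2, 0, 0], [1.8, 1.1, -66], 1]]'

```text
clock: 23.6
position: [547.5, -2.3, 42.5]
ee_rot: [-0.541, 0.455, 0.543, 0.452]
contact_force: [0.5, 0.3, -3.1]
gripper_width: 59.0
```

Request:
arm_command --increments '[[[0, 0, 0], [0, 0, 0], 1], [[0, 0, 0], [0, 0, -1], 1], [[0, 0, 0], [0, 0, -2], 1], [[0, 0, 0], [0, 0, -3], 1], [[0, 0, 0], [0, 0, -4], 1]]'

```text
clock: 24.1
position: [547.7, -2.2, 38.8]
ee_rot: [-0.541, 0.455, 0.543, 0.453]
contact_force: [-0.1, -0.2, -4.0]
gripper_width: 59.2
```

```bash
python3 tilt.py -169.94 548.4,-1.6,35
```

```text
turn needed [ 0.08 -0.22 -0.07] pos [547.7  -2.2  38.8] F [-0.1 -0.2 -4. ] w 59.17539447211662 24.1
shift [ 0.7  0.6 -3.8]
```

Request:
arm_command --increments '[[[0, 0, 0], [0, 0, -1], 1], [[0, 0, 0], [0, 0, -2], 1], [[0, 0, 0], [0, 0, -3], 1], [[0, 0, 0], [0, 0, -3.5], 1], [[0, 0, 0], [0, 0, -3.5], 1]]'

```text
clock: 24.6
position: [547.7, -2.2, 35.3]
ee_rot: [-0.541, 0.455, 0.543, 0.453]
contact_force: [0.9, 0.1, -5.0]
gripper_width: 58.8
```

```bash
python3 tilt.py -169.94 548.4,-1.6,35; python3 -c "
from h import *
p,d=imaging.get_image('wrist'); cv2.imwrite('pics/w7.png',p)"
```

```text
turn needed [ 0.09 -0.22 -0.07] pos [547.7  -2.2  35.3] F [ 0.9  0.1 -5. ] w 58.83085461397626 24.6
shift [ 0.7  0.6 -0.3]
```

View pics/w7.png

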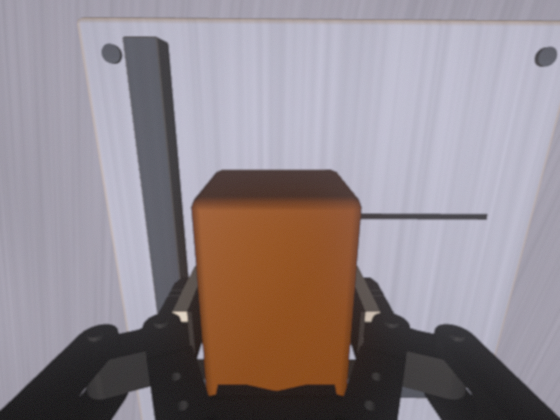

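Wrist view: the brick (277,280) hangs parallel to the back stop (155,160) inside both stops, just above the bed. Creeping down to contact.

Request:
arm_command --increments '[[[0, -0.2, 0], [0, 0, -0.7], 1], [[0, -0.2, 0], [0, 0, -1.3], 1], [[0, -0.2, 0], [0, 0, -2], 1], [[0, -0.2, 0], [0, 0, -2], 1], [[0, -0.2, 0], [0, 0, -2], 1]]'

```text
clock: 25.15
position: [547.8, -2.1, 34.9]
ee_rot: [0.543, -0.454, -0.542, -0.453]
contact_force: [-4.6, 0.9, 7.7]
gripper_width: 59.4
```

Request:
arm_command --increments '[[[0, 0, 0], [0, 0, 0.8], 1], [[0, 0, 0], [2.2, 3.2, 0.8], 1], [[0, 0, 0], [4.5, 6.4, 0.8], 1], [[0, 0, 0], [6.7, 9.6, 0.8], 1], [[0, 0, 0], [8.9, 12.8, 0.8], 1]]'

```text
clock: 25.65
position: [556.9, 11.0, 35.3]
ee_rot: [0.543, -0.454, -0.542, -0.453]
contact_force: [0.4, 0.2, -5.1]
gripper_width: 59.0
```

Request:
arm_command --increments '[[[0, 0, 0], [-0.1, 0.8, 0], 1], [[0, 0, 0], [-0.3, 1.6, 0], 1], [[0, 0, 0], [-0.4, 2.4, 0], 1], [[0, 0, 0], [-0.5, 3, 0], 1], [[0, 0, 0], [-0.5, 3, 0], 1]]'

```text
clock: 26.15
position: [556.2, 14.0, 35.3]
ee_rot: [0.543, -0.454, -0.542, -0.453]
contact_force: [0.7, 0.5, -4.0]
gripper_width: 59.1
```

Request:
arm_command --increments '[[[0, 0, 0], [-0.1, 0.8, 0], 1], [[0, 0, 0], [-0.3, 1.6, 0], 1], [[0, 0, 0], [-0.4, 2.4, 0], 1], [[0, 0, 0], [-0.5, 3, 0], 1], [[0, 0, 0], [-0.5, 3, 0], 1]]'

```text
clock: 26.65
position: [556.0, 14.6, 35.7]
ee_rot: [0.543, -0.455, -0.541, -0.453]
contact_force: [2.9, -11.0, -4.3]
gripper_width: 58.9
```

Side stop contact (−11 N). Now toward the back stop with a light side press.

Request:
arm_command --increments '[[[0, 0, 0], [1, 0.8, 0], 1], [[0, 0, 0], [2, 1, 0], 1], [[0, 0, 0], [3, 1.2, 0], 1], [[0, 0, 0], [4, 1.4, 0], 1], [[0, 0, 0], [4, 1.4, 0], 1]]'

```text
clock: 27.15
position: [558.1, 14.8, 35.3]
ee_rot: [0.542, -0.457, -0.542, -0.451]
contact_force: [-1.7, -5.7, -2.8]
gripper_width: 58.9
```

Request:
arm_command --increments '[[[0, 0, 0], [0.8, 0.6, 0], 1], [[0, 0, 0], [1.5, 0.9, 0], 1], [[0, 0, 0], [2.2, 1.1, 0], 1], [[0, 0, 0], [2.8, 1.2, 0], 1], [[0, 0, 0], [2.8, 1.2, 0], 1]]'

```text
clock: 27.65
position: [558.7, 14.8, 35.3]
ee_rot: [-0.541, 0.459, 0.543, 0.449]
contact_force: [-4.1, -5.6, 0.9]
gripper_width: 58.8
```

```bash
python3 tilt.py -169.94 560.5,15.8,35.3; python3 -c "
from h import *
from m import C,ex,ey
s=readout.read_state(); print('cut',(s['position'][:2]-C)@np.c_[ex,ey],'F',s['contact_force'][:2]@np.c_[ex,ey],s['wrist_torque'])"|tail -1
```

```text
turn needed [ 0.49 -0.59 -0.03] pos [558.7  14.8  35.3] F [-4.1 -5.6  0.9] w 58.822439182114024 27.65
shift [ 1.8  1.  -0. ]
cut [-31.94894991 -50.70512616] F [-4.98608341 -4.82200117] [-1.64010472  1.21958315  0.07050603]
```

Request:
arm_command --increments '[[[0.5, -0.6, 0], [0, 0, -0.4], 1], [[0.5, -0.6, 0], [0.7, 0.6, -0.8], 1], [[0.5, -0.6, 0], [1.4, 1.1, -0.8], 1], [[0.5, -0.6, 0], [2, 1.5, -0.8], 1], [[0.5, -0.6, 0], [2, 1.5, -0.8], 1]]'

```text
clock: 28.15
position: [558.8, 14.9, 35.1]
ee_rot: [-0.541, 0.456, 0.543, 0.453]
contact_force: [-5.4, -7.9, 4.3]
gripper_width: 59.0
```

```bash
cat > cut.py <<'E'
from h import *
from m import C,ex,ey
s=readout.read_state(); print('cut',(s['position'][:2]-C)@np.c_[ex,ey],'F',s['contact_force'][:2]@np.c_[ex,ey],'T',s['wrist_torque'])
E
python3 tilt.py -169.94 560.5,15.8,35.3; python3 cut.py|tail -1
```

```text
turn needed [ 0.12 -0.26 -0.01] pos [558.8  14.9  35.1] F [-5.4 -7.9  4.3] w 59.02770227569649 28.15
shift [1.7 0.9 0.2]
cut [-31.82440706 -50.62402084] F [-6.70055319 -6.87429837] T [-2.25431705  1.32813301 -0.05343844]
```

Request:
arm_command --increments '[[[0, 0, 0], [0, -0.5, 0.4], 1], [[0, 0, 0], [0, -0.8, 0.8], 1], [[0, 0, 0], [1, -0.8, 0.8], 1], [[0, 0, 0], [2.5, -0.5, 0.8], 1], [[0, 0, 0], [4, -0.3, 0.8], 1]]'

```text
clock: 28.65
position: [562.1, 14.9, 35.5]
ee_rot: [-0.541, 0.456, 0.543, 0.452]
contact_force: [-3.3, 0.2, -3.6]
gripper_width: 59.0
```

```bash
python3 tilt.py -169.94 560.5,15.8,35.3; python3 cut.py|tail -1
```

```text
turn needed [ 0.13 -0.38  0.01] pos [562.1  14.9  35.5] F [-3.3  0.2 -3.6] w 59.01226792409768 28.65
shift [-1.6  0.9 -0.2]
cut [-28.57351025 -51.22162189] F [-3.18639764  0.80282888] T [ 0.09246723  0.93922706 -0.12755344]
```

It had stuck by friction; it moved 3 mm once unloaded. Continuing to the back stop with no side load.

Request:
arm_command --increments '[[[0, 0, 0], [0.8, 0.1, 0], 1], [[0, 0, 0], [1.5, 0.2, 0], 1], [[0, 0, 0], [2.2, 0.3, 0], 1], [[0, 0, 0], [3, 0.5, 0], 1], [[0, 0, 0], [3, 0.5, 0], 1]]'

```text
clock: 29.15
position: [562.2, 15.0, 35.4]
ee_rot: [-0.539, 0.458, 0.544, 0.451]
contact_force: [-8.4, 0.7, 2.9]
gripper_width: 59.5
```

```bash
python3 tilt.py -169.94 560.5,15.8,35.3; python3 cut.py|tail -1
```

```text
turn needed [ 0.18 -0.73  0.08] pos [562.2  15.   35.4] F [-8.4  0.7  2.9] w 59.534397304929115 29.15
shift [-1.7  0.8 -0.1]
cut [-28.41763352 -51.16414897] F [-8.15028375  2.12130783] T [ 0.19474297  2.15375769 -0.20903662]
```

Request:
arm_command --increments '[[[0.2, -0.7, 0], [-0.3, 0.5, 0.3], 1], [[0.2, -0.7, 0], [-0.4, 1.2, 0.3], 1], [[0.2, -0.7, 0], [-0.5, 2, 0.3], 1], [[0.2, -0.7, 0], [-0.5, 2.6, 0.3], 1], [[0.2, -0.7, 0], [-0.5, 2.6, 0.3], 1]]'

```text
clock: 29.65
position: [561.7, 15.5, 35.8]
ee_rot: [0.542, -0.456, -0.541, -0.454]
contact_force: [-0.5, -9.4, -2.2]
gripper_width: 59.2
```

```bash
python3 tilt.py -169.94 560.5,15.8,35.3; python3 cut.py|tail -1
```

```text
turn needed [ 0.12 -0.09  0.1 ] pos [561.7  15.5  35.8] F [-0.5 -9.4 -2.2] w 59.24013384553632 29.65
shift [-1.2  0.3 -0.5]
cut [-28.80628156 -50.53423742] F [-2.14135869 -9.16539871] T [-2.86356427  0.02976209 -0.16966633]
```

Request:
arm_command --increments '[[[0.1, -0.1, 0.1], [1, 0.8, 0], 1], [[0.1, -0.1, 0.1], [2, 1.2, 0], 1], [[0.1, -0.3, 0.1], [3, 1.6, 0], 1], [[0.2, -0.5, 0.1], [3, 2, -0.4], 1], [[0.2, -0.5, 0.1], [3, 2, -0.8], 1]]'

```text
clock: 30.15
position: [562.1, 15.6, 35.0]
ee_rot: [0.542, -0.455, -0.541, -0.455]
contact_force: [-7.5, -7.1, 5.2]
gripper_width: 59.3
```

```bash
python3 tilt.py -169.94 560.5,15.8,35.3; python3 cut.py|tail -1
```

```text
turn needed [0.08 0.05 0.11] pos [562.1  15.6  35. ] F [-7.5 -7.1  5.2] w 59.277196744386956 30.15
shift [-1.6  0.2  0.3]
cut [-28.49483788 -50.55919908] F [-8.62582284 -5.69122473] T [-2.19623188  1.93478952 -0.45798502]
```

Request:
arm_command --increments '[[[0, 0, 0], [1.5, 1.2, 0.2], 1], [[0, 0, 0], [2.5, 2, 0.2], 1], [[0, -0.3, 0], [3.5, 3, 0.2], 1], [[0.3, -0.6, 0], [4.5, 4.2, 0], 1], [[0.3, -0.6, 0], [4.5, 4.2, -0.3], 1]]'

```text
clock: 30.65
position: [562.1, 15.7, 34.9]
ee_rot: [0.542, -0.456, -0.541, -0.455]
contact_force: [-9.7, -14.5, 10.0]
gripper_width: 58.9
```

```bash
python3 tilt.py -169.94 560.5,15.8,35.3; python3 cut.py|tail -1; python3 topk.py|grep now; python3 - <<'E'
from h import *
p,d=imaging.get_image('wrist'); s=np.load('scene3.npz')['p']
o=np.zeros((420,800,3),np.uint8); o[:,:440]=p[:,60:500]; 
o[:,440:]=cv2.resize(s[175:280,235:325],(360,420),interpolation=cv2.INTER_CUBIC); cv2.imwrite('pics/w8.png',o)
E
```

```text
turn needed [0.1  0.03 0.19] pos [562.1  15.7  34.9] F [ -9.7 -14.5  10. ] w 58.91942081015163 30.65
shift [-1.6  0.1  0.4]
cut [-28.44089074 -50.45573623] F [-12.12605543 -12.58245   ] T [-4.15413578  2.69145672 -0.26096908]
top now exp [237.04 219.05] [(array([238.11, 220.26]), array([6.8, 7.5]))] px/rad [ -5.4 -37.5]
scene now exp [327.36 191.47] [(array([328.05, 191.87]), array([7.4, 7.4]))] px/rad [ 9.1 23.3]
```

View pics/w8.png

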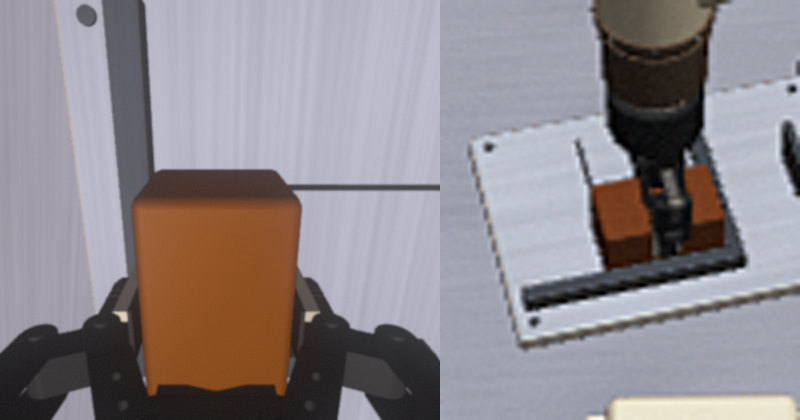

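Left (wrist): the brick's long side runs parallel to and against the back stop (x≈130–155). Right (scene): brick's end sits in the stops' corner at (735,255), still gripped. Doubling the push moved it only 0.1 mm, so both stops are in contact. Handing in.

```bash
python3 tilt.py -169.94; python3 -c "
from bench import arm; print(arm.job_done())"
```

```text
turn needed [0.1  0.03 0.2 ] pos [562.1  15.7  34.9] F [ -7.9 -14.2   7.6] w 59.134129333993585 30.8
the job is handed in; nothing more can be done
None
```

I set the lever upright, then fetched the brown brick and pressed it into the corner. I handed in at 30.8 s with it still gripped. I got no verdict, so the results below are my own checks.

- **Lever:** it reads about +0.01 rad in the scene camera. The top camera gave the same after the final correction. My first pinch slipped off the knob, so it took several tries and one small correction for overshoot. In the last top picture the knob was probably part-hidden by the arm, so I did not use that reading.
- **Brick:** it is pressed at about 12 N against each stop and lightly down on the bed. Doubling the push moved it only 0.1 mm, and tilt is within 0.2°. On the way in it stuck by friction about 3 mm short of the back stop. I lifted it slightly, took off the side push and seated it again.
- **Disagreement:** the gripper stopped 1.5 mm further back than my camera-measured corner predicts. That is within the 2 mm calibration error, and the wrist camera showed the same offset. I measured the gripper, not the brick's centre, in that final position.
- **Other things:** I planned the moves clear of the other things on the counter, but took no separate check that they had stayed put.

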